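Raise the scratch tester's loading arm and slide the specimen holder home

TASK

Get the scratch tester ready for its next run. Gently push the red cross bar back and up until the counterweighted loading arm passes its balance point and stays fully raised by itself; only then push the specimen holder along its slideway by its blue tab until it is fully home against the end stop, so that it never bumps the stylus. Do it all by light pushing with the fingers: grip nothing, lift nothing, and leave the other things on the bench as they are.

Things in the scene. Friction and masses are not known exactly. Their poses are not given: they have to be found in the camera images.
- tester: White scratch tester, fixed to the bench. Origin on the bench under the stylus; z up, x away from the operator, y along the slideway to its open end. Bed x -38..38, y -101..228; slideway floor 22 high, 40 wide, between rails up to 35 high. End stop: dark block, face at y -80, top 46 high. Grey pedestal x 63..107, y -33..33, 128 high; its foot x 33..108, y -36..36, 20 high.
- load_arm (a joint): Angle of the loading arm (rad) about a level pivot parallel to the tester's y: 0 lowered (start), grows as the cross bar goes back and up, 1.15 raised against its end stop. Balance at about 0.6: before it the arm falls back, beyond it it tips on by itself, slowly (damped). Pushing it over takes at most about 4 N at the bar.
- pivot_mid (a point): Middle of the arm's pivot axis, in the tester's frame at x 85, y 0, z 105. A dark round counterweight (38 across, 34 long) stands over and behind it, up to 185 above the bench; raised, it lies level behind the pedestal to x 165.
- bar_mid (a point): Middle of the red cross bar (13 thick, 80 long, parallel to the tester's y), the arm's push handle; moves with the arm. Lowered: in the tester's frame x 0, y 0, z 190; it is 120 from the pivot. It sits on a 9 thick spindle; brass load discs 38 across, top 50 below the bar's middle.
- stylus_tip (a point): Tip of the steel stylus, on the arm 163 below the bar's middle; its shank is 13 to 18 across. Lowered, the tip hangs 5 above the slideway floor and bars the slideway; raised, the way is free.
- holder: Specimen holder: loose aluminium slide with a steel strip clamped on it, 36 x 166 x 9 (19 over the screws), 0.3 kg, in the slideway. Origin: underside, 80 behind its front end; y as the tester's y. Blue upright tab 30 wide, 6 thick, 42 high at its rear end (y 80..86). It slides towards the tester's -y; home when its front touches the end stop: its origin at the tester's x 0, y 0, z 22.
- amplifier: Tall off-white instrument case with a black carrying handle, fixed on the bench at the left, about x 560..740, y 160..410, 440 high, taller than the work: swing round its front, not through it. Origin: centre of its underside.
- tab_back (a point): Middle of the blue tab's rear face, where one pushes: on the holder at y 86, 30 above its underside (52 above the bench).
- weight_200: Bystander to leave alone: brass-coloured knobbed weight, 29 across, 48 tall, standing on the bench. Origin: centre of its underside.
- weight_100: Bystander to leave alone: steel-grey knobbed weight, 23 across, 39 tall, standing on the bench. Origin: centre of its underside.
- vial_red: Bystander to leave alone: orange sample vial with red cap, 26 across, 58 tall, standing on the bench. Origin: centre of its underside.
- vial_blue: Bystander to leave alone: white sample vial with blue cap, 26 across, 58 tall, standing on the bench. Origin: centre of its underside.
- timer: Bystander to leave alone: white bench timer, 60 x 66 x 20, lying on the bench. Origin: centre of its underside.
- logbook: Bystander to leave alone: dark red notebook, 148 x 108 x 12, lying on the bench. Origin: centre of its underside.
- strip_copper: Bystander to leave alone: copper dog-bone strip, 20 x 150 x 4, lying on the bench. Origin: centre of its underside.
- strip_green: Bystander to leave alone: green dog-bone strip, 20 x 150 x 4, lying on the bench. Origin: centre of its underside.
- marker: Bystander to leave alone: red and white marker pen, 17 x 135 x 16, lying on the bench. Origin: centre of its underside.

How it is judged:
On the way, in this order (a step that is already met when the one before it is completed fails the run):
1. the loading arm has been pushed past its balance point and is fully raised (value of joint load_arm above 1.08 rad and contact force between the fingers and load_arm below 0.1 N), for 0.2 s.
2. the specimen holder is home against the end stop while the arm stays raised (value of joint load_arm above 1.08 rad and y of holder in the frame of tester between -0.004 and 0.004 m and z of holder in the frame of tester between 0.019 and 0.025 m), for 0.2 s.
At the end, for the whole second after the job is handed in: The arm rests by itself fully raised (joint over 1.08 rad, at rest), and the holder lies flat in the slideway within 4 mm of fully home, at rest (all of step 2 and velocity of joint load_arm below 0.05 rad/s and linear speed of holder below 0.01 m/s); the robot touches nothing.
It fails at once if the arm or the holder is gripped or pushed roughly (over 35 N) (contact force between the fingers and load_arm above 35 N or contact force between the fingers and holder above 35 N).
It fails at once if the arm is flung up (over 4 rad/s) (velocity of joint load_arm above 4 rad/s).
It fails at once if the holder is lifted or tipped out of its slideway (over 6 mm or 0.1 rad) (z of holder in the frame of tester above 0.028 m or angle between holder's own z axis and vertical above 0.1 rad).
It fails at once if the holder is bumped into the stylus or the arm (over 2 N) (contact force between holder and load_arm above 2 N).
It fails at once if another thing on the bench is moved more than 12 mm or knocked over (distance of any of weight_200, weight_100, vial_red, vial_blue, timer, logbook, strip_copper, strip_green, marker from where it was at the start of the episode above 0.012 m).
It also fails if it takes over 54 s, if anything falls off the work surface, if the arm or the gripper's body presses on something with over 40 N, if the wrist force passes 120 N, or if a joint passes its speed limit or range.

ROBOT

A 7-joint arm with a two-finger parallel gripper is mounted at the origin on a cart in front of the work surface, level with it; the furniture and walls round the work are solid. World frame = base frame: x ahead of the robot, y to its left, z up, the work surface at z = 0. Lengths are in m, angles in rad, forces in N, time in s.
With the tool pointing down it reaches from about 0.425 to 0.925 m from the base axis. Payload 6.8 kg.
Tool frame: the origin (TCP) lies at the very end of the fingers, on their centre line; the grasp point (between the pads) lies 19 mm behind it; z points along the fingers, y is the line along which they close (so a half turn about z gives the same grasp; the last joint's range is limited). The gripper opens to 85 mm and grips with 20 to 120 N. Pads are 22 mm wide; open, the fingers measure 114 mm over their backs; the gripper's body (76 mm by 85 mm) begins 54 mm behind the grasp point. The pads swing forward as they close: fully open they stand 13 mm farther back than shut.
Start: joints at [1.014, 0.477, 0.022, 1.555, -0.011, 1.109, -0.083], TCP at [0.293, -0.608, 0.193] pointing down, gripper open.
Joint ranges: [-2.96, 2.96], [-0.34, 2.1], [-1.41, 1.46], [0.24, 2.44], [-1.37, 4.51], [0.17, 1.92], [-2.96, 2.96]. Speed limits (rad/s): [2.39, 2.39, 3.14, 3.14, 3.14, 3.14, 3.14].

INTERFACE

Orientations are given as a unit quaternion [w, x, y, z].
In Python, from station import bot gives the robot as it stands.
- The arm moves only by the tool jog_arm, never from a script. Its argument "motion" is a list of rows, each a list of 7 numbers: the turn, a rotation vector about the tool's x, y, z in rad, then the shift along the tool's x, y, z in mm, then the finger opening in mm, from 0 to 85.4. A call has 1 to 10 rows; each row is the pose to reach, as a shift and turn from the pose commanded when the call began, along the tool's axes at that moment; what a row does not reach only later rows make up. A row lasts 1/8 s, in which the tool goes at most 62.5 mm and 10.7 degrees, less where a joint would pass 70% of its speed; a pose out of reach is approached as far as the arm can. A call with a gripper value outside its range is refused whole. The fingers move at their own pace and stop on an object; "grip_force" is the grip in N (left out, the last holds). Time passes only in rows, so rows that repeat a pose let the fingers close. It gives the time, the measured TCP pose, the force, the opening and the grip force at its end, in the units of the state.
- bot.get_obs(): the state, without advancing time (a new reading comes with each control period).
- bot.read_camera(name): name is "side" or "top" or "wrist"; returns a dict with "pixels" (420x560x3 uint8, red, green, blue), "camera_matrix" (3x3 intrinsics, pixels), "distortion" ([k1, k2, p1, p2, k3] as OpenCV has them; the pictures are not rectified), "T" (4x4, takes a point from camera to world coordinates); the wrist camera has in their place "tool_from_camera" (4x4, takes a point from camera to tool coordinates, whose origin is the TCP and whose axes are the flange's). Camera axes: x right, y down, z forward; pixel columns grow to the right and rows downward; lengths in m; the calibration is good to about 2 mm. A picture is of the moment at which its call begins: read the wrist's pose just before it. There is no depth.
- bot.hand_in(): hands the job in; it is judged then, once.
Trained networks look in a picture, given as the dict that the camera call returned (one of the last four; its "shot" number tells which), for a name from the list of things; names that differ only in an ending like _2 or _b are one class to them, and where a whole thing is asked for, a point or a joint stands for the part that bears it (a point fixed in the world has none). Each returns a list of dicts, best first, with "score" (0 to 1); they miss things now and then, are a little off and sometimes report something else, mostly with a low value. They report only what shows in the picture. A call takes as long as a camera call.
- bot.spot_in(thing, picture): "xy" ([column, row] in pixels, amid what is visible of it).
- bot.tip_of(thing, picture): "xy" ([column, row] in pixels: a listed point, or the origin of a listed thing).
The state is a dict: "t": time; "q": joint angles; "joint_vel": joint speeds; "joint_torque": joint torques, N m; "eef_pos": TCP position; "tool_rot": TCP orientation; "contact_force": force on the tool from outside, world axes, zero at the start; "torque": the same for the moment, N m; "gripper_width": opening from 0.0 (shut) to 1.0 (fully open); "grasp_force": force on a finger pad.
Only numpy, scipy, OpenCV 4.12 (cv2) and the standard library are available. Lean on these libraries where they do the work, as an engineer would, in place of code of your own. Each camera call takes 0.05 s, during which the arm holds its last target. There are 200 camera calls.

## Working session

There is one attempt and no reset: what is moved stays moved. The work goes in short steps, Python scripts to look and compute and a tool call to move; the robot and the scene stay as the last step left them, time stands still between calls to the robot, and variables do not carry over. Pictures are saved under pics/ and viewed, at most 14 in all, crops included, and the job is handed in when it is done.

Besides the shell and the picture viewer there is one more tool, called after "Emit:" as name([rows], argument=value, ...), one row to a line, values as JSON. jog_arm: Moves the arm, as the interface text tells. Its arguments: {"type":"object","properties":{"motion":{"type":"array"},"grip_force":{"type":"number"}},"required":["motion"]}

```bash
mkdir -p pics; ls
cat > h.py <<'E'
import numpy as np, cv2
from station import bot
def ray(p,xy):
    u=cv2.undistortPoints(np.array([[xy]],float),np.array(p["camera_matrix"]),np.array(p["distortion"]))[0,0]
    T=np.array(p["T"]);return T[:3,3],T[:3,:3]@np.array([u[0],u[1],1.])
def onz(p,xy,z):
    o,d=ray(p,xy);return o+d*(z-o[2])/d[2]
def tri(rs):
    A=0;b=0
    for o,d in rs:
        d=d/np.linalg.norm(d);P=np.eye(3)-np.outer(d,d);A=A+P;b=b+P@o
    x=np.linalg.solve(A,b);return x,[np.linalg.norm(np.cross(x-o,d/np.linalg.norm(d))) for o,d in rs]
E
python3 - <<'E'
from h import *
o=bot.get_obs();print(o["t"],o["eef_pos"],o["tool_rot"],o["gripper_width"])
ps={n:bot.read_camera(n) for n in("side","top")}
for n,p in ps.items():
    cv2.imwrite(f"pics/{n}0.png",p["pixels"][...,::-1]); print(n,np.round(np.array(p["T"])[:3,3],3))
    for t in["tester","bar_mid","tab_back","stylus_tip","pivot_mid","holder"]:
        print(n,t,[(np.round(r["xy"],1).tolist(),round(r["score"],2)) for r in bot.tip_of(t,p)[:2]])
print(bot.get_obs()["t"])
E
```

```text
pics
0.0 [ 0.29256176 -0.60757372  0.19212515] [-8.66370316e-04  9.74922495e-01  2.22542807e-01 -2.78791704e-04] 0.9994459409714015
side [ 0.334 -1.256  0.936]
side tester [([250.6, 273.7], 0.92)]
side bar_mid [([253.0, 226.7], 0.69), ([252.4, 199.4], 0.69)]
side tab_back [([237.6, 225.4], 0.57)]
side stylus_tip [([252.9, 265.7], 0.83)]
side pivot_mid [([280.1, 243.1], 0.73)]
side holder [([244.8, 248.2], 0.62), ([254.1, 267.9], 0.41)]
top [ 0.306 -0.076  1.748]
top tester [([316.4, 227.7], 0.78)]
top bar_mid []
top tab_back [([258.2, 238.6], 0.95)]
top stylus_tip []
top pivot_mid []
top holder [([284.4, 233.3], 0.56)]
0.7
```

View pics/side0.png

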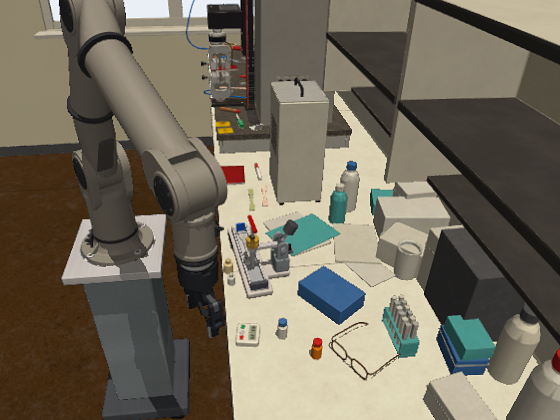

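View pics/top0.png

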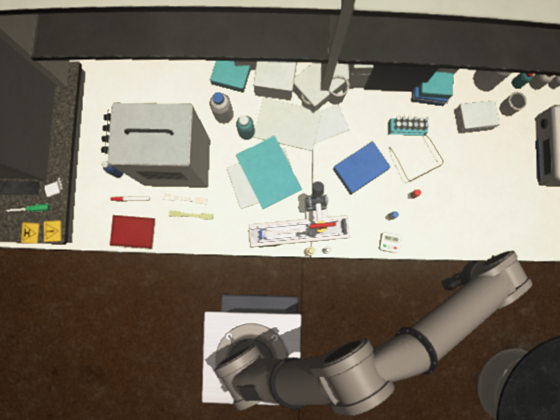

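Run:
```python
from h import *
s=bot.read_camera("side");t=bot.read_camera("top")
print("tester z0",onz(s,[250.6,273.7],0),onz(t,[316.4,227.7],0))
print("tab",tri([ray(s,[237.6,225.4]),ray(t,[258.2,238.6])]),onz(t,[258.2,238.6],.052),onz(s,[237.6,225.4],.052))
print("stylus",onz(s,[252.9,265.7],.027))
print("bar",onz(s,[253,226.7],.19),onz(s,[252.4,199.4],.19))
print("pivot",onz(s,[280.1,243.1],.105))
print("holder",onz(t,[284.4,233.3],.022),onz(s,[244.8,248.2],.022))
print([(b["xy"],b["score"]) for b in bot.spot_in("load_arm",t)],[(b["xy"],b["score"]) for b in bot.spot_in("amplifier",t)])
```

```text
tester z0 [ 0.42657214 -0.21105054  0.        ] [ 0.43752381 -0.20913837  0.        ]
tab (array([ 0.39825642, -0.01722889,  0.04581823]), [np.float64(0.004422092429048224), np.float64(0.004422092429048239)]) [ 0.39350913 -0.01736712  0.052     ] [ 0.40221257 -0.02560197  0.052     ]
stylus [ 0.43444325 -0.20592002  0.027     ]
bar [ 0.43384048 -0.2289544   0.19      ] [ 0.44668972 -0.08705652  0.19      ]
pivot [ 0.51653612 -0.20408751  0.105     ]
holder [ 0.41473683 -0.10218314  0.022     ] [ 0.4180078  -0.11181123  0.022     ]
[([320.1, 202.7], 0.87)] [([394.1, 217.4], 0.64)]
```

The side view shows the tester around (250,255), with the red bar near (253,226) and the blue tab near (240,226). The top view shows the bed from (249,236) to (348,228), with the blue tab at about (259,236). I'll move over the tester for a close look with the wrist camera.

Emit:
jog_arm([
  [0, 0, 0, 0, 0, -60, 50],
  [0, 0, 0.1, 60, -70, -120, 50],
  [0, 0, 0.3, 237, -285, -210, 50],
  [0, 0, 0.3, 237, -285, -210, 50],
  [0, 0, 0.3, 237, -285, -210, 50],
  [0, 0, 0.3, 237, -285, -210, 50],
  [0, 0, 0.3, 237, -285, -210, 50],
  [0, 0, 0.3, 237, -285, -210, 50],
  [0, 0, 0.3, 237, -285, -210, 50],
])

```text
t: 2.02
eef_pos: [0.3837, -0.247, 0.4043]
tool_rot: [0.001, 0.997, 0.076, 0.001]
contact_force: [0.0, -0.7, 0.4]
gripper_width: 0.587
grasp_force: 0.0
```

```bash
cat >> h.py <<'E'
from scipy.spatial.transform import Rotation as Ro
def tool():
    o=bot.get_obs();M=np.eye(4);w=np.array(o["tool_rot"]);M[:3,:3]=Ro.from_quat(w[[1,2,3,0]]).as_matrix();M[:3,3]=o["eef_pos"];return o,M
def wrist():
    o,M=tool();p=bot.read_camera("wrist");T=M@np.array(p["tool_from_camera"]);p2=dict(p);p2["T"]=T;return o,M,p,p2
E
python3 - <<'E'
from h import *
o,M,p,q=wrist();print(o["t"],np.round(o["q"],3));print(np.round(M,3));print(np.round(q["T"],3))
cv2.imwrite("pics/w1.png",p["pixels"][...,::-1])
Z=dict(tester=0,bar_mid=.19,tab_back=.052,stylus_tip=.027,pivot_mid=.105,holder=.022)
for t,z in Z.items():
    print(t,[(np.round(r["xy"],1).tolist(),round(r["score"],2),np.round(onz(q,r["xy"],z),4)) for r in bot.tip_of(t,p)[:2]])
E
```

```text
2.025 [ 0.587 -0.024 -0.148  1.721 -0.003  1.442 -0.978]
[[ 0.988  0.152  0.002  0.384]
 [ 0.152 -0.988 -0.001 -0.247]
 [ 0.002  0.002 -1.     0.404]
 [ 0.     0.     0.     1.   ]]
[[ 0.152 -0.953 -0.262  0.451]
 [-0.988 -0.146 -0.041 -0.236]
 [ 0.001  0.265 -0.964  0.584]
 [ 0.     0.     0.     1.   ]]
tester [([259.7, 132.4], 0.91, array([ 0.429 , -0.2076,  0.    ]))]
bar_mid [([254.6, 133.1], 0.92, array([ 0.4344, -0.2111,  0.19  ])), ([14.5, 71.3], 0.21, array([0.4608, 0.0684, 0.19  ]))]
tab_back [([142.1, 123.7], 0.96, array([ 0.4158, -0.022 ,  0.052 ])), ([240.4, 169.5], 0.5, array([ 0.3666, -0.1867,  0.052 ]))]
stylus_tip []
pivot_mid [([261.9, 68.5], 0.81, array([ 0.5185, -0.2041,  0.105 ]))]
holder [([201.3, 130.0], 0.77, array([ 0.4187, -0.1099,  0.022 ]))]
```

View pics/w1.png

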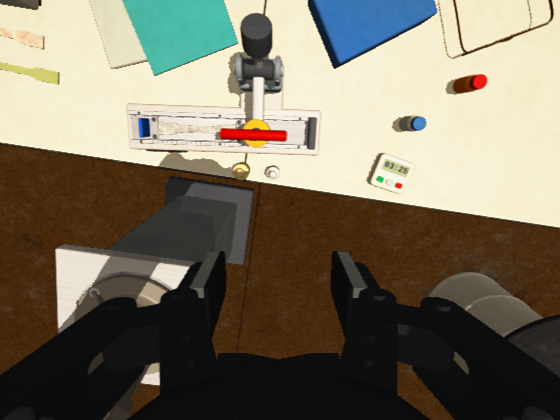

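The wrist view shows the red bar from (222,133) to (287,136), the blue tab at (143,127) and the end stop at (312,133). The two weights stand just in front of the bed at (240,170) and (273,172). Next I'll measure the yaw.

Run:
```python
from h import *
o,M,p,q=wrist();im=p["pixels"].astype(int)
hsv=cv2.cvtColor(p["pixels"],cv2.COLOR_RGB2HSV)
def pts(m,box):
    y,x=np.nonzero(m);k=(x>box[0])&(x<box[1])&(y>box[2])&(y<box[3]);return np.c_[x[k],y[k]].astype(float)
red=((hsv[...,0]<8)|(hsv[...,0]>172))&(hsv[...,1]>150)&(hsv[...,2]>80)
blu=(hsv[...,0]>100)&(hsv[...,0]<130)&(hsv[...,1]>120)
for n,m,b,z in(("bar",red,(200,300,115,150),.19),("tab",blu,(125,165,105,150),.055)):
    P=pts(m,b);c=P.mean(0);print(n,len(P),P.min(0),P.max(0),onz(q,c,z))
    W=np.array([onz(q,x,z)[:2] for x in P]);w,v=np.linalg.eigh(np.cov(W.T));d=v[:,1]*np.sign(v[1,1]);print(" yaw",np.arctan2(-d[0],d[1]),"ext",np.ptp((W@d)),np.sqrt(w))
for t in["weight_200","weight_100"]:
    print(t,[np.round(onz(q,r["xy"],0),3) for r in bot.tip_of(t,p)[:1]])
cv2.imwrite("pics/w1c.png",cv2.resize(p["pixels"][90:185,115:335,::-1],None,fx=3.6,fy=3.6,interpolation=cv2.INTER_CUBIC))
```

```text
bar 700 [217. 127.] [284. 138.] [ 0.43264988 -0.20862918  0.19      ]
 yaw 0.12463004458966737 ext 0.0798171244722965 [0.00349535 0.02292236]
tab 183 [136. 117.] [147. 135.] [ 0.41107042 -0.02540534  0.055     ]
 yaw -1.4740182483623188 ext 0.028007987199691997 [0.00470636 0.00799714]
weight_200 [array([ 0.356, -0.184,  0.   ])]
weight_100 [array([ 0.356, -0.184,  0.   ])]
```

View pics/w1c.png

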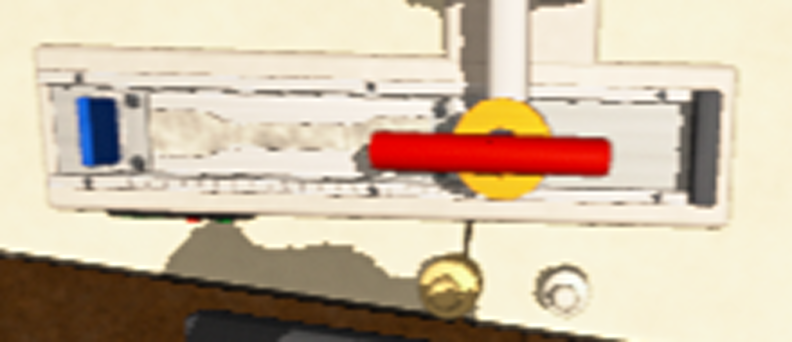

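```bash
cat >> h.py <<'E'
O=np.array([.4326,-.2086,0]);YAW=.12
B=np.array([[np.cos(YAW),-np.sin(YAW),0],[np.sin(YAW),np.cos(YAW),0],[0,0,1.]])
def plan(tgts,lean=0,leany=0):
    o,M=tool();print(round(o["t"],2),"tester-frame mm",np.round(B.T@(M[:3,3]-O)*1e3,1),"f",np.round(o["contact_force"],1),"q",np.round(o["q"],2),"R",np.hypot(*M[:2,3]))
    Rt=B@Ro.from_euler("xy",[leany,lean]).as_matrix()@np.diag([1,-1,-1.]);rv=Ro.from_matrix(M[:3,:3].T@Rt).as_rotvec()
    for t in tgts:
        w=O+B@(np.array(t)/1e3);print(t,"rv",np.round(rv,3),"mm",np.round(M[:3,:3].T@(w-M[:3,3])*1e3,1),"R",round(np.hypot(*w[:2]),3))
E
python3 - <<'E'
from h import *
plan([(-55,0,300),(-55,0,160),(-20,0,160),(0,0,165),(60,0,180),(75,0,180)])
E
```

```text
2.52 tester-frame mm [-54.5 -34.1 402.8] f [ 0.5  0.1 -0.5] q [ 0.59 -0.02 -0.15  1.72 -0.    1.44 -0.98] R 0.456455118699275
(-55, 0, 300) rv [-0.     0.     0.028] mm [  0.5 -34.1 102.8] R 0.435
(-55, 0, 160) rv [-0.     0.     0.028] mm [  0.5 -34.  242.8] R 0.435
(-20, 0, 160) rv [-0.     0.     0.028] mm [ 35.5 -33.  242.8] R 0.464
(0, 0, 165) rv [-0.     0.     0.028] mm [ 55.5 -32.5 237.8] R 0.48
(60, 0, 180) rv [-0.     0.     0.028] mm [115.5 -30.8 222.8] R 0.532
(75, 0, 180) rv [-0.     0.     0.028] mm [130.5 -30.4 222.8] R 0.545
```

Emit:
jog_arm([
  [0, 0, 0.028, 0, -34, 60, 50],
  [0, 0, 0.028, 0, -34, 120, 50],
  [0, 0, 0.028, 0, -34, 180, 50],
  [0, 0, 0.028, 0, -34, 240, 50],
  [0, 0, 0.028, 0, -34, 240, 50],
  [0, 0, 0.028, 0, -34, 240, 50],
  [0, 0, 0.028, 0, -34, 240, 50],
])

```text
t: 3.4
eef_pos: [0.3797, -0.2159, 0.1657]
tool_rot: [0.001, 0.998, 0.06, 0.002]
contact_force: [0.6, 1.6, 0.5]
gripper_width: 0.586
grasp_force: 0.0
```

Run:
```python
from h import *
plan([(-20,0,160),(0,0,165),(60,0,180)])
o,M,p,q=wrist()
cv2.imwrite("pics/w2.png",p["pixels"][...,::-1])
```

```text
3.4 tester-frame mm [-53.4  -0.9 165.7] f [0.6 1.6 0.5] q [ 0.55  0.12 -0.19  2.12  0.03  0.9  -1.11] R 0.4368104824555999
(-20, 0, 160) rv [ 0.003 -0.004  0.   ] mm [33.3 -0.9  5.8] R 0.464
(0, 0, 165) rv [ 0.003 -0.004  0.   ] mm [53.4 -0.9  0.9] R 0.48
(60, 0, 180) rv [ 0.003 -0.004  0.   ] mm [113.4  -0.8 -13.8] R 0.532
```

View pics/w2.png

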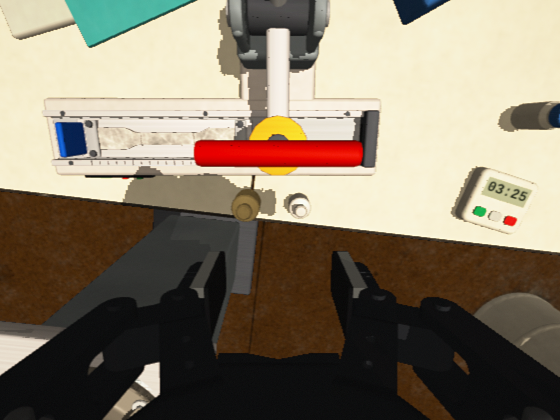

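The fingers straddle the bar's middle evenly, so I'm pushing.

Emit:
jog_arm([
  [0, 0, 0, 12, 0, 0, 50],
  [0, 0, 0, 24, 0, 0, 50],
  [0, 0, 0, 32, 0, 0, 50],
  [0, 0, 0, 38, 0, 0, 50],
  [0, 0, 0, 44, 0, 0, 50],
  [0, 0, 0, 50, 0, -3, 50],
  [0, 0, 0, 56, 0, -6, 50],
  [0, 0, 0, 62, 0, -9, 50],
])

```text
t: 4.45
eef_pos: [0.4397, -0.2075, 0.1724]
tool_rot: [0.0, 0.998, 0.06, 0.0]
contact_force: [0.8, 0.2, 0.3]
gripper_width: 0.587
grasp_force: 0.0
```

Run:
```python
from h import *
plan([(60,0,180)])
```

```text
4.45 tester-frame mm [  7.2   0.3 172.4] f [0.8 0.2 0.3] q [ 0.5   0.2  -0.21  2.01  0.05  0.94 -1.19] R 0.48620393484028507
(60, 0, 180) rv [ 0.    -0.     0.001] mm [52.8  0.3 -7.6] R 0.532
```

Run:
```python
from h import *
o,M,p,q=wrist()
cv2.imwrite("pics/w3.png",p["pixels"][...,::-1])
for r in bot.tip_of("bar_mid",p)[:1]: print(r, [B.T@(onz(q,r["xy"],z)-O) for z in(.19,.21,.22)])
```

```text
{'xy': [280.2, 263.0], 'score': 0.83} [array([ 0.00044498, -0.00094194,  0.19      ]), array([ 0.0096837 , -0.00079539,  0.21      ]), array([ 0.01430307, -0.00072212,  0.22      ])]
```

View pics/w3.png

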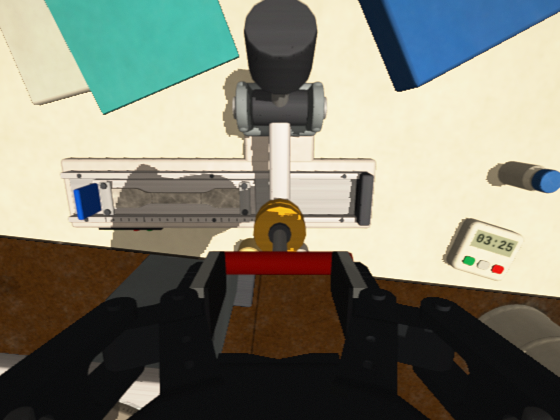

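The bar still looks lowered, with the fingertips above it or beside it. I'll check where the fingertips really are.

Run:
```python
from h import *
o,M,p,q=wrist();C=np.linalg.inv(np.array(p["tool_from_camera"]));K=np.array(p["camera_matrix"]);D=np.array(p["distortion"])
print(o["contact_force"],o["joint_torque"])
def pr(P): return np.round(cv2.projectPoints((C@np.r_[P/1e3,1])[:3].reshape(1,1,3),np.zeros(3),np.zeros(3),K,D)[0].ravel(),0)
for z in(0,-6,-12,-20,-30):
    print(z,[pr(np.array([x,y,z],float)) for x in(-11,0,11) for y in(-25,25)])
def tp(P): # tester mm -> px
    w=O+B@(np.array(P)/1e3); return pr((np.linalg.inv(M)@np.r_[w,1])[:3]*1e3)
for th in(0,.1,.2,.3,.4):
    a=2.356-th;b=np.array([85+120*np.cos(a),0,105+120*np.sin(a)]);d=b+50*np.array([-np.sin(th),0,-np.cos(th)])
    print(th,b,tp(b),tp(d))
```

```text
[-1.15982242 -0.40366861 -0.43724682] [-1.23861889e-02 -3.87278795e+01 -6.17980286e-01 -2.54414749e+01
  2.21404427e-02  5.56024024e-02 -5.25970571e-02]
0 [array([237., 257.]), array([319., 257.]), array([236., 240.]), array([320., 240.]), array([236., 223.]), array([320., 223.])]
-6 [array([236., 261.]), array([320., 261.]), array([235., 244.]), array([321., 244.]), array([234., 226.]), array([322., 226.])]
-12 [array([234., 266.]), array([322., 266.]), array([234., 248.]), array([323., 248.]), array([233., 229.]), array([323., 229.])]
-20 [array([232., 272.]), array([324., 272.]), array([232., 253.]), array([325., 253.]), array([231., 234.]), array([325., 234.])]
-30 [array([230., 281.]), array([326., 281.]), array([229., 261.]), array([327., 261.]), array([228., 241.]), array([328., 241.])]
0 [1.63690902e-01 0.00000000e+00 1.89869315e+02] [279. 264.] [278. 234.]
0.1 [  9.06031278   0.         197.9148207 ] [279. 255.] [278. 232.]
0.2 [ 18.71569892   0.         205.03195205] [279. 243.] [278. 230.]
0.3 [ 29.03337588   0.         211.14959719] [279. 227.] [278. 225.]
0.4 [ 39.91025284   0.         216.20663065] [279. 207.] [279. 219.]
```

Emit:
jog_arm([
  [0, 0, 0, -30, 0, 0, 50],
  [0, 0, 0, -62, 0, 9, 50],
  [0, 0, 0, -62, 0, 9, 50],
  [0, 0, 0, -62, 0, 9, 50],
])

```text
t: 5.1
eef_pos: [0.3783, -0.215, 0.1634]
tool_rot: [0.0, 0.998, 0.06, 0.0]
contact_force: [0.1, -0.9, 0.7]
gripper_width: 0.587
grasp_force: 0.0
```

Run:
```python
from h import *
plan([])
o,M,p,q=wrist();s=bot.read_camera("side")
K=np.array(s["camera_matrix"]);T=np.linalg.inv(np.array(s["T"]))
def tp(w): return np.round(cv2.projectPoints((T@np.r_[w,1])[:3].reshape(1,1,3),np.zeros(3),np.zeros(3),K,np.array(s["distortion"]))[0].ravel(),1)
for z in(0,-20,-40,-73): print(z,[tp((M@np.array([0,y/1e3,z/1e3,1]))[:3]) for y in(-32,32)])
print("bar",tp(O+B@[0,-.04,.19]),tp(O+B@[0,.04,.19]))
a=cv2.resize(p["pixels"][220:340,180:380,::-1],None,fx=4,fy=2.5);b=cv2.resize(s["pixels"][170:270,190:320,::-1],(520,400),interpolation=cv2.INTER_CUBIC)
a=cv2.resize(a,(400,300));c=np.zeros((400,800,3),np.uint8);a=cv2.resize(p["pixels"][220:340,210:280,::-1],(280,400));c[:,:520]=b;c[:,520:]=a
cv2.imwrite("pics/c4.png",c)
```

```text
5.1 tester-frame mm [-5.470e+01  1.000e-01  1.634e+02] f [ 0.1 -0.9  0.7] q [ 0.56  0.13 -0.2   2.12  0.03  0.9  -1.11] R 0.43512099728654496
0 [array([231. , 226.4]), array([235.3, 239.4])]
-20 [array([230.8, 220.7]), array([235. , 233.7])]
-40 [array([230.5, 215. ]), array([234.8, 227.8])]
-73 [array([230.1, 205.3]), array([234.4, 217.9])]
bar [255.  230.7] [248.8 214.8]
```

View pics/c4.png

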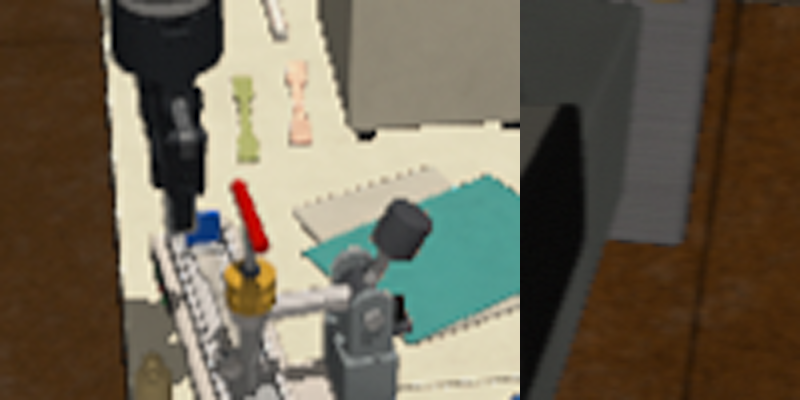

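The tips actually end about 37 mm behind the TCP at this opening: the side crop puts the tip at (234,229), where the TCP would project to row 239. They passed over the bar, so I'll go lower and follow the bar's arc.

Emit:
jog_arm([
  [0, 0, 0, 0, 0, 26, 50],
  [0, 0, 0, 10, 0, 26, 50],
  [0, 0, 0, 22, 0, 26, 50],
  [0, 0, 0, 32, 0, 26, 50],
  [0, 0, 0, 38, 0, 26, 50],
  [0, 0, 0, 43, 0, 22, 50],
  [0, 0, 0, 48, 0, 17, 50],
  [0, 0, 0, 53, 0, 13, 50],
  [0, 0, 0, 58, 0, 10, 50],
])

```text
t: 6.32
eef_pos: [0.434, -0.2084, 0.1535]
tool_rot: [0.0, 0.998, 0.06, -0.001]
contact_force: [-5.0, -0.8, 3.5]
gripper_width: 0.584
grasp_force: 2.4
```

```bash
cat >> h.py <<'E'
def theta(p,M):
    C=np.linalg.inv(np.array(p["tool_from_camera"]));r=bot.tip_of("bar_mid",p)[:1]
    out=[]
    for th in np.arange(0,1.2,.1):
        a=2.356-th;w=O+B@(np.array([85+120*np.cos(a),0,105+120*np.sin(a)])/1e3)
        x=cv2.projectPoints((C@np.linalg.inv(M)@np.r_[w,1])[:3].reshape(1,1,3),np.zeros(3),np.zeros(3),np.array(p["camera_matrix"]),np.array(p["distortion"]))[0].ravel();out.append(int(x[1]))
    print("bar px",[(np.round(b["xy"]),b["score"]) for b in r],"rows th 0,.1..",out)
E
python3 - <<'E'
from h import *
plan([(45,0,170)])
o,M,p,q=wrist();theta(p,M);cv2.imwrite("pics/w5.png",p["pixels"][60:360,80:480,::-1])
E
```

```text
6.33 tester-frame mm [  1.4   0.  153.5] f [-5.  -0.8  3.5] q [ 0.5   0.22 -0.21  2.03  0.06  0.9  -1.19] R 0.48142617798721427
(45, 0, 170) rv [-0.     0.003 -0.   ] mm [ 43.6  -0.  -16.7] R 0.519
bar px [(array([281., 247.]), 0.96)] rows th 0,.1.. [269, 259, 245, 227, 204, 175, 142, 105, 65, 22, -19, -59]
```

View pics/w5.png

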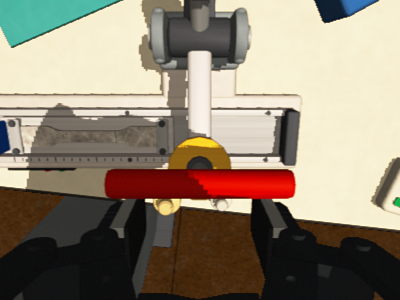

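Contact is good: the bar is at about 0.19 rad, as planned. I'll continue along the arc past the balance point.

Emit:
jog_arm([
  [0, 0, 0, 5, 0, -3, 50],
  [0, 0, 0, 10, 0, -6, 50],
  [0, 0, 0, 16, 0, -9, 50],
  [0, 0, 0, 22, 0, -11, 50],
  [0, 0, 0, 28, 0, -13, 50],
  [0, 0, 0, 34, 0, -15, 50],
  [0, 0, 0, 40, 0, -17, 50],
  [0, 0, 0, 46, 0, -18, 50],
  [0, 0, 0, 52, 0, -19, 50],
  [0, 0, 0, 57, 0, -19, 50],
])

```text
t: 7.68
eef_pos: [0.4925, -0.201, 0.1722]
tool_rot: [0.0, 0.998, 0.06, 0.0]
contact_force: [-0.2, 0.3, 0.5]
gripper_width: 0.592
grasp_force: 0.0
```

Run:
```python
from h import *
plan([])
o,M,p,q=wrist();theta(p,M);cv2.imwrite("pics/w6.png",p["pixels"][...,::-1])
```

```text
7.67 tester-frame mm [ 60.3   0.4 172.2] f [-0.2  0.3  0.5] q [ 0.45  0.28 -0.22  1.91  0.07  0.96 -1.25] R 0.531899282320548
bar px [(array([278., 240.]), 0.84)] rows th 0,.1.. [345, 341, 335, 325, 312, 295, 275, 252, 225, 197, 167, 138]
```

The bar is at about 0.75 rad and the force is near zero, so it is tipping on by itself. I'll clear upward and let it settle.

Emit:
jog_arm([
  [0, 0, 0, -6, 0, -20, 50],
  [0, 0, 0, -10, 0, -60, 50],
  [0, 0, 0, -30, 0, -110, 50],
  [0, 0, 0, -60, 0, -130, 50],
  [0, 0, 0, -100, 0, -130, 40],
  [0, 0, 0, -100, 0, -130, 20],
  [0, 0, 0, -100, 0, -130, 0],
  [0, 0, 0, -100, 0, -130, 0],
  [0, 0, 0, -100, 0, -130, 0],
  [0, 0, 0, -100, 0, -130, 0],
])

```text
t: 9.02
eef_pos: [0.3929, -0.2129, 0.3018]
tool_rot: [-0.0, 0.998, 0.061, -0.0]
contact_force: [0.5, -0.5, 0.1]
gripper_width: -0.0
grasp_force: 0.0
```

Run:
```python
from h import *
plan([(0,105,300)],lean=0)
o,M,p,q=wrist();theta(p,M);cv2.imwrite("pics/w7.png",p["pixels"][...,::-1])
for r in bot.tip_of("tab_back",p)[:1]: print(r,B.T@(onz(q,r["xy"],.052)-O))
hsv=cv2.cvtColor(p["pixels"],cv2.COLOR_RGB2HSV);m=(hsv[...,0]>100)&(hsv[...,0]<130)&(hsv[...,1]>120)
n,l,st,c=cv2.connectedComponentsWithStats(m.astype(np.uint8))
for i in range(1,n):
    if st[i,4]>60: print(st[i],B.T@(onz(q,c[i],.055)-O))
```

```text
9.03 tester-frame mm [-39.9   0.4 301.8] f [ 0.5 -0.5  0.1] q [ 0.54  0.01 -0.18  1.91  0.    1.22 -1.09] R 0.44689741621700874
(0, 105, 300) rv [-0.     0.     0.001] mm [  40.1 -104.5    1.9] R 0.433
bar px [] rows th 0,.1.. [154, 144, 133, 120, 106, 90, 73, 55, 37, 19, 1, -15]
{'xy': [134.0, 139.6], 'score': 0.65} [0.00534444 0.18962541 0.052     ]
[ 341    0  140   63 4535] [ 0.14372278 -0.13946638  0.055     ]
[465 120  20  16 259] [ 0.02142028 -0.25275555  0.055     ]
[130 132  16  24 288] [0.00078812 0.18420906 0.055     ]
```

View pics/w7.png

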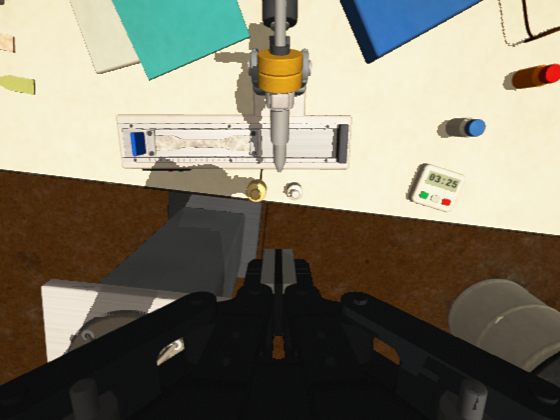

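The loading arm stays raised: the stylus tip is at (280,165), high above the bed, and the counterweight lies back. The tab is at (138,144), about y 187 at its rear face. Next I'll move behind it.

Run:
```python
from h import *
plan([(-3,218,300),(-3,218,70)],lean=.15)
```

```text
9.18 tester-frame mm [-4.01e+01  3.00e-01  3.02e+02] f [ 0.8 -0.1  0.5] q [ 0.54  0.01 -0.18  1.91  0.    1.22 -1.09] R 0.446819405247008
(-3, 218, 300) rv [-0.    -0.15   0.001] mm [  37.3 -217.6    2.1] R 0.404
(-3, 218, 70) rv [-0.    -0.15   0.001] mm [  37.3 -217.6  232.1] R 0.404
```

Emit:
jog_arm([
  [0, -0.05, 0, 10, -60, 0, 0],
  [0, -0.1, 0, 20, -120, 0, 0],
  [0, -0.15, 0, 37, -180, 0, 0],
  [0, -0.15, 0, 37, -218, 40, 0],
  [0, -0.15, 0, 37, -218, 100, 0],
  [0, -0.15, 0, 37, -218, 150, 0],
  [0, -0.15, 0, 37, -218, 200, 0],
  [0, -0.15, 0, 37, -218, 232, 0],
  [0, -0.15, 0, 37, -218, 232, 0],
  [0, -0.15, 0, 37, -218, 232, 0],
])

```text
t: 10.42
eef_pos: [0.4041, 0.0079, 0.0712]
tool_rot: [0.004, 0.995, 0.06, -0.074]
contact_force: [-0.9, -0.5, 0.6]
gripper_width: -0.002
grasp_force: 0.0
```

Run:
```python
from h import *
plan([(-3,218,50)],lean=.15)
o,M,p,q=wrist();s=bot.read_camera("side")
K=np.array(s["camera_matrix"]);T=np.linalg.inv(np.array(s["T"]))
def tp(w): return np.round(cv2.projectPoints((T@np.r_[w,1])[:3].reshape(1,1,3),np.zeros(3),np.zeros(3),K,np.array(s["distortion"]))[0].ravel(),1)
print({z:tp((M@np.array([0,0,z/1e3,1]))[:3]) for z in(0,-20,-40)}, "tabtop",tp(O+B@[0,.187,.064]))
a=cv2.resize(p["pixels"][80:290,140:420,::-1],(400,300));b=cv2.resize(s["pixels"][180:260,200:300,::-1],(400,320),interpolation=cv2.INTER_CUBIC)
c=np.zeros((320,800,3),np.uint8);c[:,:400]=b;c[:300,400:]=a
cv2.imwrite("pics/c8.png",c)
```

```text
10.43 tester-frame mm [ -2.4 218.4  71.2] f [-0.9 -0.5  0.6] q [ 0.21  0.34 -0.43  2.15  0.17  0.84 -1.79] R 0.4041492746608304
(-3, 218, 50) rv [ 0.    -0.002  0.001] mm [ 2.5  0.4 21. ] R 0.404
{0: array([237.2, 215. ]), -20: array([237.9, 210. ]), -40: array([238.7, 204.9])} tabtop [239.8 221.8]
```

View pics/c8.png

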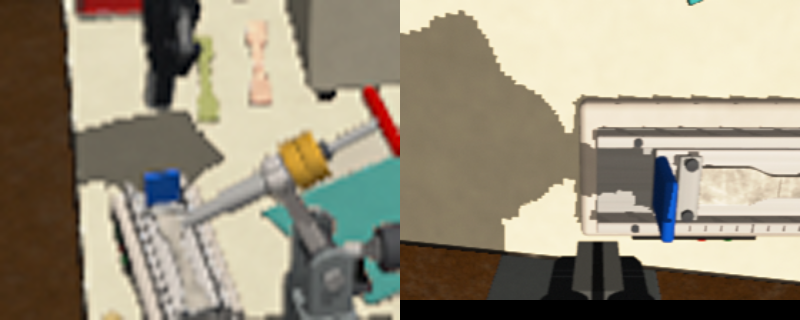

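The fingertip in the side crop sits about 36 mm behind the TCP again. I'll lower until the tip is about 46 mm above the bench.

Emit:
jog_arm([
  [0, 0, 0, 4, 0, 30, 0],
  [0, 0, 0, 6, 0, 48, 0],
  [0, 0, 0, 7, 0, 56, 0],
  [0, 0, 0, 8, 0, 61, 0],
  [0, 0, 0, 8, 0, 61, 0],
  [0, 0, 0, 8, 0, 61, 0],
])

```text
t: 11.28
eef_pos: [0.4024, 0.0076, 0.0091]
tool_rot: [0.005, 0.995, 0.06, -0.074]
contact_force: [0.2, 0.2, 0.6]
gripper_width: -0.002
grasp_force: 0.0
```

Run:
```python
from h import *
plan([(-5,200,9),(-5,150,9),(-5,97,9)],lean=.15)
s=bot.read_camera("side");o,M,p,q=wrist()
a=cv2.resize(p["pixels"][80:290,140:420,::-1],(400,300));b=cv2.resize(s["pixels"][180:260,200:300,::-1],(400,320),interpolation=cv2.INTER_CUBIC)
c=np.zeros((320,800,3),np.uint8);c[:,:400]=b;c[:300,400:]=a
cv2.imwrite("pics/c9.png",c)
```

```text
11.28 tester-frame mm [ -4.1 218.3   9.1] f [0.2 0.2 0.6] q [ 0.17  0.45 -0.4   2.19  0.24  0.7  -1.86] R 0.40245448200817563
(-5, 200, 9) rv [ 0.    -0.001  0.001] mm [-0.9 18.3  0.2] R 0.404
(-5, 150, 9) rv [ 0.    -0.001  0.001] mm [-0.9 68.3  0.2] R 0.414
(-5, 97, 9) rv [ 0.    -0.001  0.001] mm [ -0.9 121.3   0.3] R 0.431
```

View pics/c9.png

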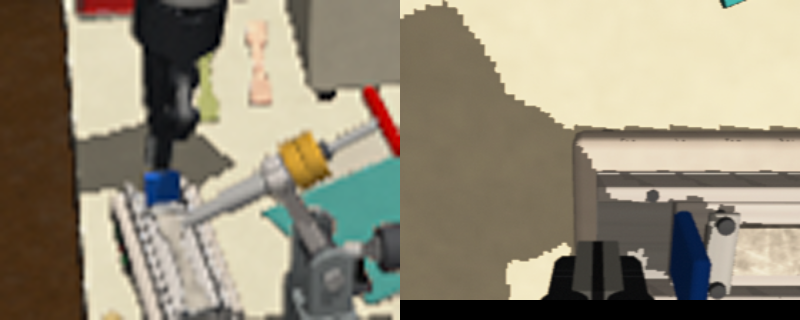

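The fingers are right behind the tab with no contact. I'll push gently.

Emit:
jog_arm([
  [0, 0, 0, 0, 5, 0, 0],
  [0, 0, 0, 0, 10, 0, 0],
  [0, 0, 0, 0, 15, 0, 0],
  [0, 0, 0, 0, 21, 0, 0],
  [0, 0, 0, 0, 28, 0, 0],
  [0, 0, 0, 0, 35, 0, 0],
  [0, 0, 0, 0, 42, 0, 0],
  [0, 0, 0, 0, 49, 0, 0],
  [0, 0, 0, 0, 56, 0, 0],
  [0, 0, 0, 0, 63, 0, 0],
])

```text
t: 12.62
eef_pos: [0.4095, -0.0554, 0.0086]
tool_rot: [0.005, 0.995, 0.06, -0.075]
contact_force: [-0.4, 2.2, 1.5]
gripper_width: -0.004
grasp_force: 1.5
```

```bash
cat >> h.py <<'E'
def tab(p,q):
    hsv=cv2.cvtColor(p["pixels"],cv2.COLOR_RGB2HSV);m=(hsv[...,0]>100)&(hsv[...,0]<130)&(hsv[...,1]>120)
    n,l,st,c=cv2.connectedComponentsWithStats(m.astype(np.uint8))
    for i in range(1,n):
        if st[i,4]>60: print("blue",st[i],np.round(c[i]),np.round(1e3*(B.T@(onz(q,c[i],.055)-O)),1))
    print([(r["xy"],r["score"],np.round(1e3*(B.T@(onz(q,r["xy"],.052)-O)),1)) for r in bot.tip_of("tab_back",p)[:1]])
E
python3 - <<'E'
from h import *
plan([])
o,M,p,q=wrist();tab(p,q)
E
```

```text
12.62 tester-frame mm [ -4.6 154.9   8.6] f [-0.4  2.2  1.5] q [ 0.28  0.46 -0.37  2.17  0.26  0.71 -1.73] R 0.4132300506142798
blue [304 228  21  68 862] [314. 258.] [ 12.7 139.   55. ]
[([307.2, 274.6], 0.67, array([  1.6, 141.2,  52. ]))]
```

Emit:
jog_arm([
  [0, 0, 0, 0, 6, 0, 0],
  [0, 0, 0, 0, 12, 0, 0],
  [0, 0, 0, 0, 18, 0, 0],
  [0, 0, 0, 0, 24, 0, 0],
  [0, 0, 0, 0, 30, 0, 0],
  [0, 0, 0, 0, 36, 0, 0],
  [0, 0, 0, 0, 41, 0, 0],
  [0, 0, 0, 0, 45, 0, 0],
  [0, 0, 0, 0, 48, 0, 0],
  [0, 0, 0, 0, 48, 0, 0],
])

```text
t: 13.98
eef_pos: [0.4153, -0.1031, 0.0086]
tool_rot: [0.005, 0.995, 0.06, -0.075]
contact_force: [0.1, 0.2, -0.4]
gripper_width: 0.0
grasp_force: 0.1
```

Run:
```python
from h import *
plan([])
o,M,p,q=wrist();tab(p,q)
```

```text
13.97 tester-frame mm [ -4.6 106.8   8.6] f [ 0.1  0.2 -0.4] q [ 0.36  0.47 -0.35  2.14  0.27  0.73 -1.63] R 0.4278983993278612
blue [304 228  21  68 874] [314. 258.] [12.6 90.8 55. ]
[([308.4, 275.3], 0.78, array([ 1.2, 92.6, 52. ]))]
```

Emit:
jog_arm([
  [0, 0, 0, 0, 1, 0, 0],
  [0, 0, 0, 0, 2, 0, 0],
  [0, 0, 0, 0, 3, 0, 0],
  [0, 0, 0, 0, 4, 0, 0],
  [0, 0, 0, 0, 5, 0, 0],
  [0, 0, 0, 0, 5.5, 0, 0],
])

```text
t: 14.82
eef_pos: [0.416, -0.1081, 0.0086]
tool_rot: [0.005, 0.995, 0.06, -0.075]
contact_force: [-0.3, 3.0, 0.3]
gripper_width: 0.004
grasp_force: 1.5
```

Emit:
jog_arm([
  [0, 0, 0, 0, 0.6, 0, 0],
  [0, 0, 0, 0, 1.2, 0, 0],
  [0, 0, 0, 0, 1.8, 0, 0],
])

```text
t: 15.2
eef_pos: [0.4162, -0.1098, 0.0086]
tool_rot: [0.005, 0.995, 0.06, -0.075]
contact_force: [-0.3, 3.2, 0.9]
gripper_width: 0.002
grasp_force: 1.6
```

Emit:
jog_arm([
  [0, 0, 0, 0, 0.6, 0, 0],
  [0, 0, 0, 0, 1.2, 0, 0],
  [0, 0, 0, 0, 1.8, 0, 0],
])

```text
t: 15.58
eef_pos: [0.4163, -0.1109, 0.0086]
tool_rot: [0.004, 0.995, 0.06, -0.075]
contact_force: [-1.7, 6.3, 3.0]
gripper_width: -0.001
grasp_force: 3.5
```

Emit:
jog_arm([
  [0, 0, 0, 0, 0.5, 0, 0],
  [0, 0, 0, 0, 1, 0, 0],
  [0, 0, 0, 0, 1.5, 0, 0],
])

```text
t: 15.95
eef_pos: [0.4163, -0.1109, 0.0086]
tool_rot: [0.003, 0.995, 0.061, -0.075]
contact_force: [-2.3, 10.9, 3.6]
gripper_width: 0.001
grasp_force: 5.6
```

The force climbed to 11 N and the tool stopped moving, so the holder is home against the stop. I'll back away and lift clear.

Emit:
jog_arm([
  [0, 0, 0, 0, -3, 0, 0],
  [0, 0, 0, 0, -15, 0, 0],
  [0, 0, 0, 0, -40, 0, 0],
  [0, 0, 0, 0, -40, -60, 0],
  [0, 0, 0, 0, -40, -120, 0],
  [0, 0, 0, 0, -40, -180, 0],
  [0, 0, 0, 0, -40, -230, 0],
  [0, 0, 0, 0, -40, -230, 0],
  [0, 0, 0, 0, -40, -230, 0],
])

```text
t: 17.08
eef_pos: [0.4452, -0.0694, 0.2354]
tool_rot: [0.005, 0.995, 0.06, -0.075]
contact_force: [-0.0, -0.1, -0.4]
gripper_width: -0.004
grasp_force: 0.0
```

Run:
```python
from h import *
plan([])
o,M,p,q=wrist();tab(p,q)
for t,z in(("holder",.022),("tester",0)): print(t,[(np.round(r["xy"]),r["score"],np.round(1e3*(B.T@(onz(q,r["xy"],z)-O)),1)) for r in bot.tip_of(t,p)[:1]])
cv2.imwrite("pics/w10.png",p["pixels"][...,::-1])
```

```text
17.07 tester-frame mm [ 29.2 136.7 235.4] f [-0.  -0.1 -0.4] q [ 0.38  0.19 -0.43  1.89  0.09  1.24 -1.54] R 0.4505660842474212
blue [ 481    0   79   45 3307] [523.  21.] [163.2 -93.5  55. ]
blue [498  73  21  12 205] [507.  78.] [113.9 -93.7  55. ]
blue [535  72  25  13 116] [546.  76.] [ 115.8 -131.7   55. ]
blue [320 167  10  32 226] [324. 183.] [ 2.9 83.7 55. ]
[([323.0, 181.8], 0.66, array([ 2.8, 84.8, 52. ]))]
holder [(array([389., 177.]), 0.73, array([-0.7, -1. , 22. ]))]
tester [(array([383., 172.]), 0.85, array([-1.5, -0.4,  0. ]))]
```

View pics/w10.png

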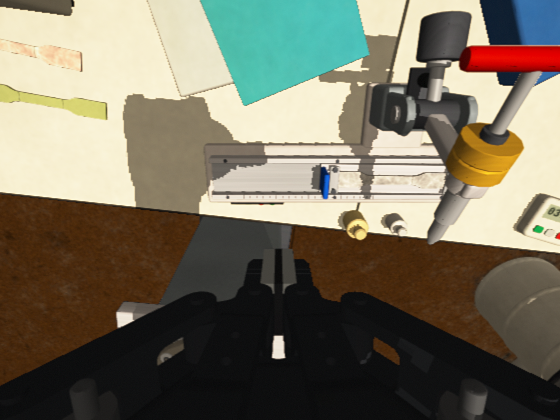

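The holder is home, with the tab at (323,182), which gives y ≈ 85. The loading arm is still raised with the red bar at (510,58), and the weights stand untouched at (355,225) and (396,224).

```bash
python3 -c "
from station import bot
print(bot.hand_in())"
```

```text
the job is handed in; nothing more can be done
None
```

The job is handed in: the loading arm stays raised by itself and the holder is home against the end stop (measured within about 2 mm), with the gripper clear; the hand-in gave no verdict.

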